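# Sweep the red bottle caps through the counting gate

### The job

With the fingertips, sweep the three red caps across the white sorting tray and through the orange gate, one at a time, so that all three drop into the blue trough. Only push them, never lift them, and leave the blue cap, the little vial and everything else on the bench where they are.

Things in the scene. Friction and masses are not known exactly. Their poses are not given: they have to be found in the camera images.
- tray: White sorting tray, fixed, turned differently each time. Origin on the bench under the deck's middle; x points to the gate, y left seen along x, z up. Flat deck 70 mm above the bench, x -105 to 105, y -140 to 140 mm; a 6 mm thick rim rises 25 mm above it all round. The +x rim (x 99 to 105, on the deck) has one gap, the gate. The deck ends at x = 105: what is pushed past there drops into the trough.
- gate (a point): Middle of the gate, on the deck's edge at deck height (x 105, y 0, z 70 mm in the tray's frame). The gate is a 48 mm wide gap between two orange posts 25 mm tall and 6 mm thick in x; it lets one cap pass. Axes as the tray's.
- trough (a point): Middle of the floor of the blue catch trough joined to the tray beyond the gate, 6 mm above the bench and 64 mm below the deck. Open at the top, inside 84 mm in x (105 to 189 in the tray's frame) by 140 mm in y; its walls are 70 mm tall and 4 mm thick. Axes as the tray's.
- red_cap1_center (a point): Red plastic screw cap, to be swept: 32 mm across, 14 mm tall, about 18 g (varies), lying flat and loose on the tray's deck; the point is its centre, half-way up (7 mm above the deck at the start)
- red_cap2_center (a point): Red plastic screw cap, to be swept: 32 mm across, 14 mm tall, about 18 g (varies), lying flat and loose on the tray's deck; the point is its centre, half-way up (7 mm above the deck at the start)
- red_cap3_center (a point): Red plastic screw cap, to be swept: 32 mm across, 14 mm tall, about 18 g (varies), lying flat and loose on the tray's deck; the point is its centre, half-way up (7 mm above the deck at the start)
- blue_cap_center (a point): Blue plastic screw cap, not to be swept, stays where it lies: 32 mm across, 14 mm tall, about 18 g (varies), lying flat and loose on the tray's deck; the point is its centre, half-way up (7 mm above the deck at the start). The caps start in shuffled places, at least 25 mm apart rim to rim.
- vial: Small glass vial with foil top standing in a back corner of the deck, 22 mm across, 50 mm tall, easily knocked over; origin at the middle of its foot. To be left alone.
- bottle1: Bystander on the bench: small clear bottle with foil top, 56 mm across, 115 mm tall; origin at the middle of its foot.
- bottle2: Bystander on the bench: another foil-topped bottle, 56 mm across, 115 mm tall; origin at the middle of its foot.
- red_jar: Bystander on the bench: glass jar with red lid, 66 mm across, 100 mm tall; origin at the middle of its foot.
- torch: Bystander on the bench: black pocket torch standing on end, 30 mm across, 120 mm tall; origin at the middle of its foot.
Mind the look-alikes: they are no part of the job. Leave any green or yellow look-alike of the part that bears red_cap1_center alone.

How it is judged:
By the outcome, as a careful person would: the job done as asked, in the order asked, and still so for the second after the job is handed in, with the robot touching nothing.
It also fails if it takes over 58 s, if anything falls off the work surface, if the arm or the gripper's body presses on something with over 40 N, if the wrist force passes 120 N, or if a joint passes its speed limit or range.

### The arm

A 7-joint arm with a two-finger parallel gripper is mounted at the origin on the work surface. World frame = base frame: x ahead of the robot, y to its left, z up, the work surface at z = 0. Lengths are in m, angles in rad, forces in N, time in s.
With the tool pointing down it reaches from about 0.4 to 0.85 m from the base axis. Payload 4.4 kg.
Tool frame: the origin (TCP) lies at the very end of the fingers, on their centre line; the grasp point (between the pads) lies 19 mm behind it; z points along the fingers, y is the line along which they close (so a half turn about z gives the same grasp; the last joint's range is limited). The gripper opens to 94 mm and grips with 3 to 60 N. Pads are 16 mm wide; open, the fingers measure 119 mm over their backs; the gripper's body (75 mm by 177 mm) begins 78 mm behind the grasp point.
Start: joints at [1.098, 0.628, 0.038, 1.517, -0.027, 0.996, -0.02], TCP at [0.257, -0.597, 0.205] pointing down, gripper open.
Joint ranges: [-3.06, 3.06], [-0.37, 2.12], [-1.25, 1.32], [0.18, 2.47], [-1.1, 4.24], [0.23, 1.98], [-2.94, 2.94]. Speed limits (rad/s): [2.57, 2.57, 3.14, 3.14, 3.14, 3.14, 3.14].

### API

Orientations are given as a unit quaternion [x, y, z, w].
In Python, from bench import arm gives the robot as it stands. The module is installed in compiled form; this text tells all that it offers.
- The arm moves only by the shell command python3 -m handwheel 'ROWS' [FORCE]. ROWS is JSON, a list of rows, each a list of 7 numbers: the shift along the tool's x, y, z in mm, then the turn, a rotation vector about the tool's x, y, z in rad, then the finger opening in mm, from 0 to 94. A call has 1 to 12 rows; each row shifts and turns the commanded pose from where the row before left it, along the tool's axes as they then stand; what a row does not reach is not made up. A row lasts 1/8 s, in which the tool goes at most 62.5 mm and 10.7 degrees, less where a joint would pass 70% of its speed; a pose out of reach is approached as far as the arm can. A call with a gripper value outside its range is refused whole. The fingers move at their own pace and stop on an object; FORCE is the grip in N (left out, the last holds). Time passes only in rows, so rows that do not move let the fingers close. It gives the time, the measured TCP pose, the force, the opening and the grip force at its end, in the units of the state.
- arm.get_obs(): the state, without advancing time (a new reading comes with each control period).
- arm.read_camera(name): name is "scene" or "top"; returns a dict with "pixels" (480x640x3 uint8, blue, green, red), "K" (3x3 intrinsics, pixels), "R" (3x3) and "t" (3): a world point X has camera coordinates R X + t. Camera axes: x right, y down, z forward; pixel columns grow to the right and rows downward; lengths in m; the calibration is good to about 2 mm. A picture is of the moment at which its call begins. There is no depth.
- arm.hand_in(): hands the job in; it is judged then, once.
Trained networks look in a picture, given as the dict that the camera call returned (one of the last four; its "shot" number tells which), for a name from the list of things; names that differ only in an ending like _2 or _b are one class to them, and where a whole thing is asked for, a point or a joint stands for the part that bears it (a point fixed in the world has none). Each returns a list of dicts, best first, with "p" (0 to 1); they miss things now and then, are a little off and sometimes report something else, mostly with a low value. They report only what shows in the picture. A call takes as long as a camera call. They do not tell look-alikes from the thing itself.
- arm.search_frame(picture, thing): "bbox" ([left, top, width, height] in pixels, round what is visible of it).
- arm.silhouettes(picture, thing): "mask" (480x640 bool, what is visible of it) and "bbox" ([left, top, width, height] in pixels, round what is visible of it).
The state is a dict: "time": time; "joint_pos": joint angles; "qd": joint speeds; "effort": joint torques, N m; "tool_pos": TCP position; "ee_rot": TCP orientation; "force": force on the tool from outside, world axes, zero at the start; "wrist_torque": the same for the moment, N m; "width": finger opening in m; "grip_force": force on a finger pad.
Only numpy, scipy, OpenCV 4.12 (cv2) and the standard library are available. Lean on these libraries where they do the work, as an engineer would, in place of code of your own. Each camera call takes 0.05 s, during which the arm holds its last target. There are 200 camera calls.

## Working session

There is one attempt and no reset: what is moved stays moved. The work goes in short steps, Python scripts to look and compute and a shell command to move; the robot and the scene stay as the last step left them, time stands still between calls to the robot, and variables do not carry over. Pictures are saved under pics/ and viewed, at most 10 in all, crops included, and the job is handed in when it is done.

```bash
mkdir -p pics; cat > h.py <<'E'
import numpy as np, cv2
from bench import arm
def ray(c,u,v,z):
    d=c['R'].T@np.linalg.solve(c['K'],[u,v,1.]); o=-c['R'].T@c['t']
    return o+d*(z-o[2])/d[2]
def proj(c,X):
    p=c['K']@(c['R']@np.array(X)+c['t']); return p[:2]/p[2]
E
python3 - <<'E'
from h import *
for n in('top','scene'):
    c=arm.read_camera(n); cv2.imwrite(f'pics/{n}0.png',c['pixels'])
    print(n,-c['R'].T@c['t'])
    for t in('tray','red_cap1_center','blue_cap_center','vial'):
        for d in arm.search_frame(c,t)[:8]:
            b=d['bbox'];u,v=b[0]+b[2]/2,b[1]+b[3]/2
            print(t,round(d['p'],2),np.round(b),ray(c,u,v,.077).round(3))
o=arm.get_obs();print(o['time'],o['tool_pos'],o['ee_rot'])
E
```

```text
top [0.34465446 0.0295099  1.37421675]
tray 0.59 [236. 187. 138. 135.] [0.556 0.058 0.077]
red_cap1_center 0.75 [128. 294.  40.  22.] [0.42  0.466 0.077]
red_cap1_center 0.47 [303. 177.  13.   8.] [0.757 0.046 0.077]
vial 0.64 [324. 295.   8.  10.] [ 0.433 -0.003  0.077]
scene [ 1.07673111 -0.51426782  1.09143006]
tray 0.91 [238. 162. 158. 142.] [0.592 0.031 0.077]
red_cap1_center 0.61 [328. 234.  18.  18.] [0.643 0.041 0.077]
red_cap1_center 0.61 [381. 286.  12.  13.] [0.801 0.018 0.077]
red_cap1_center 0.56 [355. 302.  16.  14.] [ 0.788 -0.044  0.077]
blue_cap_center 0.43 [272. 207.  16.  15.] [0.497 0.012 0.077]
vial 0.52 [248. 183.  12.  24.] [0.411 0.011 0.077]
0.5 [ 0.2572095  -0.59692334  0.20544509] [ 9.79388428e-01  2.01985904e-01  2.59206928e-05 -4.22836022e-05]
```

View pics/top0.png

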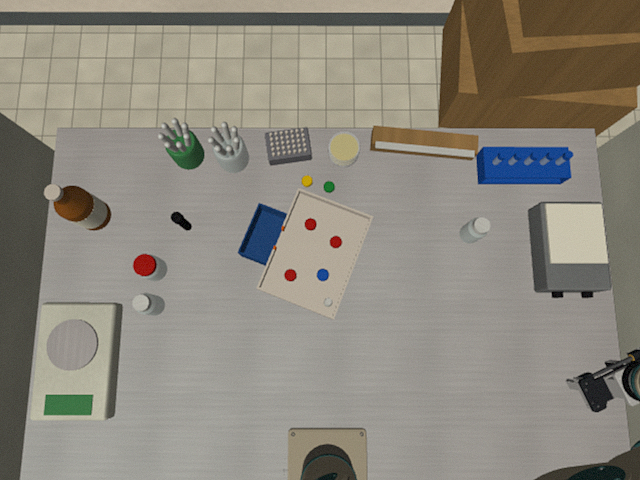

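View pics/scene0.png

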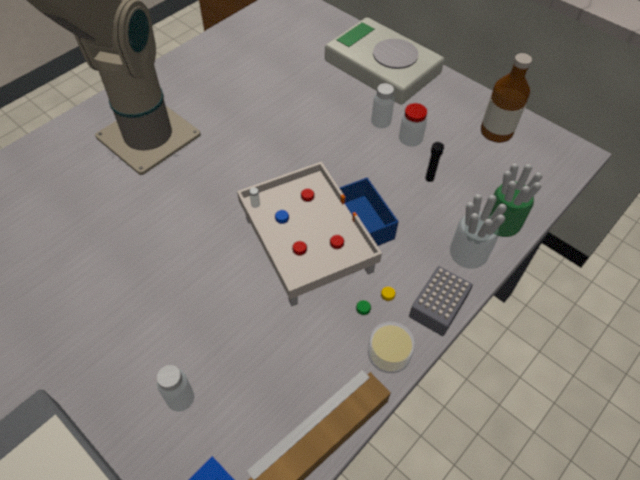

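The top view shows red caps at (310,224), (335,242) and (290,275), the blue cap at (322,275) and the vial at (328,301). The orange posts are near (283,229) and (275,250), with the trough at (262,234). Possible mix-ups are the red jar lid (145,265), the yellow cap (307,181), the green cap (329,187) and the blue cap. I choose the three red discs on the white deck.

```bash
cat >> h.py <<'E'
def blobs(c,kind,box,z):
    h=cv2.cvtColor(c['pixels'],cv2.COLOR_BGR2HSV).astype(int);H,S,V=h[...,0],h[...,1],h[...,2]
    m={'red':((H<5)|(H>172))&(S>150)&(V>90),'orange':(H>=5)&(H<14)&(S>130)&(V>80),'blue':(H>100)&(H<125)&(S>150)&(V>90)}[kind]
    k=np.zeros_like(m);x0,y0,x1,y1=box;k[y0:y1,x0:x1]=1;m=m&k
    n,_,st,ce=cv2.connectedComponentsWithStats(m.astype(np.uint8))
    return [(ce[i].round(1),int(st[i,4]),ray(c,*ce[i],z).round(4)) for i in range(1,n) if st[i,4]>3]
BOX={'top':(225,185,380,325),'scene':(235,160,400,310)}
E
python3 - <<'E'
from h import *
for n in('top','scene'):
    c=arm.read_camera(n)
    for k,z in(('red',.082),('orange',.083),('blue',.082)):
        for b in blobs(c,k,BOX[n],z): print(n,k,*b)
    if n=='top':
        h=cv2.cvtColor(c['pixels'],cv2.COLOR_BGR2HSV)
        d=max(arm.silhouettes(c,'tray'),key=lambda d:d['p']);print(d['bbox'])
        x0,y0,x1,y1=BOX[n]
        R=cv2.resize(c['pixels'][y0-5:y1,x0:x1],None,fx=4,fy=4,interpolation=cv2.INTER_CUBIC);cv2.imwrite('pics/crop.png',R);print(R.shape)
    for t in('vial',):
        for d in arm.search_frame(c,t)[:2]:print(n,t,d['p'],d['bbox'])
E
```

```text
top red [310.  223.9] 99 [0.6363 0.0452 0.082 ]
top red [335.3 241.6] 101 [ 0.5883 -0.0224  0.082 ]
top red [290.  274.8] 100 [0.4991 0.0972 0.082 ]
top orange [282.7 227.9] 10 [0.6251 0.1183 0.083 ]
top orange [274.4 247.4] 8 [0.572  0.1396 0.083 ]
top blue [271.7 208.7] 35 [0.6782 0.1489 0.082 ]
top blue [255.5 211.5] 4 [0.6704 0.1924 0.082 ]
top blue [263.7 236.4] 1203 [0.6018 0.1688 0.082 ]
top blue [322.3 274.4] 100 [0.5001 0.0123 0.082 ]
[237.5, 186.9, 135.9, 132.0]
(580, 620, 3)
top vial 0.61 [324.6, 291.7, 10.7, 12.8]
scene red [307.3 193.7] 96 [0.5022 0.0952 0.082 ]
scene red [336.9 240.7] 116 [0.64   0.0423 0.082 ]
scene red [299.  246.9] 118 [ 0.5909 -0.0258  0.082 ]
scene orange [342.2 198.3] 23 [0.5708 0.1393 0.083 ]
scene orange [353.7 215.1] 13 [0.6215 0.1204 0.083 ]
scene blue [366.5 213.4] 669 [0.6392 0.1443 0.082 ]
scene blue [281.5 215.7] 99 [0.5034 0.0088 0.082 ]
scene vial 0.76 [247.4, 183.3, 13.9, 24.3]
```

View pics/crop.png

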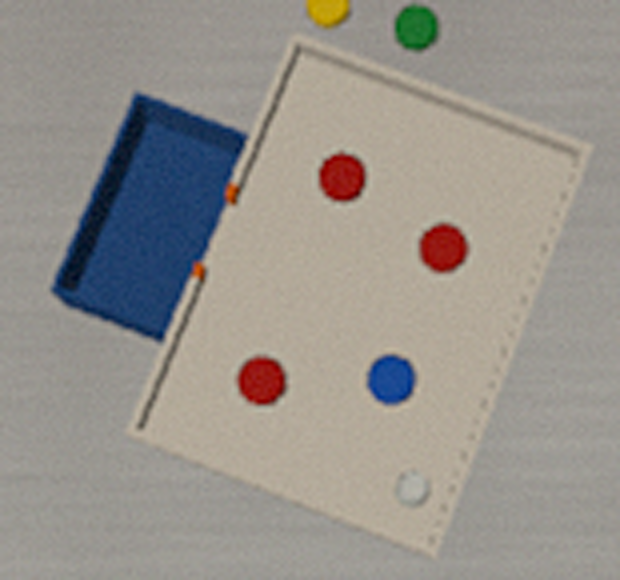

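```bash
cat >> h.py <<'E'
from scipy.spatial.transform import Rotation as Ro
def plan(TR,pts,hdg):  # pts: tray-frame x,y mm + z world mm; hdg deg in tray frame of tool x
    o=arm.get_obs();Rt=Ro.from_quat(o['ee_rot']);p=np.array(o['tool_pos'])
    xa=Rt.apply([1,0,0]);yaw=np.degrees(np.arctan2(xa[1],xa[0]))
    tgt=TR[2]+hdg; turn=(yaw-tgt+180)%360-180
    print('yaw',yaw.round(2),'turn about tool z',np.radians(turn).round(3),'t',o['time'],'cur tray',w2t(TR,p).round(1),p.round(4))
    a=np.radians(tgt);R2=np.array([[np.cos(a),np.sin(a),0],[np.sin(a),-np.cos(a),0],[0,0,-1]])
    for q in pts:
        w=t2w(TR,q)
        print(q,'tool shift before turn',(Rt.inv().apply(w-p)*1000).round(1),'after turn',(R2.T@(w-p)*1000).round(1),w.round(3)); p=w
def w2t(TR,p):
    a=np.radians(TR[2]);d=np.array(p[:2])-TR[:2]
    return np.array([np.cos(a)*d[0]+np.sin(a)*d[1],-np.sin(a)*d[0]+np.cos(a)*d[1],p[2]])*1000
def t2w(TR,q):
    a=np.radians(TR[2]);x,y=q[0]/1000,q[1]/1000
    return np.array([TR[0]+np.cos(a)*x-np.sin(a)*y,TR[1]+np.sin(a)*x+np.cos(a)*y,q[2]/1000])
E
python3 - <<'E'
from h import *
from scipy.optimize import least_squares
c=arm.read_camera('top')
px=[(299.1,189.1),(372.6,216.6),(333.4,318.6),(257.6,288.1)]
W=[ray(c,u,v,.095)[:2] for u,v in px]
loc=[(105,-140),(-105,-140),(-105,140),(105,140)]
orw=[((.6251+.6215)/2,(.1183+.1204)/2),((.572+.5708)/2,(.1396+.1393)/2)]
ol=[(102,-26),(102,26)]
f=lambda T:np.concatenate([t2w(T,(*l,0))[:2]-np.array(w) for l,w in zip(loc+ol,W+orw)])
s=least_squares(f,[.556,.03,112.]);print(s.x,(s.fun*1000).reshape(-1,2).round(1))
TR=s.x
P={'A':(.638,.0437),'B':(.5896,-.0241),'C':(.5007,.0962),'blue':(.5018,.0105)}
for k,v in P.items():print(k,w2t(TR,(*v,.077)).round(1))
v=ray(c,328.,299.5,.12);print('vial',w2t(TR,v))
E
```

```text
[5.58461209e-01 3.10358427e-02 6.85260557e+01] [[-2.3  2.7]
 [-3.4  3.9]
 [ 4.9  0.5]
 [ 4.  -0.2]
 [-3.3 -2.9]
 [ 0.2 -4. ]]
A [ 40.9 -69.4  77. ]
B [-39.9 -49.2  77. ]
C [39.5 77.6 77. ]
blue [-39.9  45.2  77. ]
vial [-76.75523737 105.90891297 120.        ]
```

```bash
cat >> h.py <<'E'
TR=(.5585,.0320,68.6)
E
python3 -c "
from h import *
plan(TR,[(27,-100,160),(27,-100,75),(63,-20,75)],66)"
```

```text
yaw 23.3 turn about tool z -1.942 t 0.8 cur tray [-695.5   51.   205.5] [ 0.2572 -0.597   0.2055]
(27, -100, 160) tool shift before turn [ 615.6 -407.3   45.5] after turn [155.9 721.5  45.5] [0.661 0.021 0.16 ]
(27, -100, 75) tool shift before turn [-0. -0. 85.] after turn [ 0.  0. 85.] [0.661 0.021 0.075]
(63, -20, 75) tool shift before turn [-31.5 -81.9  -0. ] after turn [87.7  0.3  0. ] [0.6   0.083 0.075]
```

```bash
python3 -m handwheel '[[36,-24,0,0,0,0,12],[36,-24,0,0,0,0,12],[36,-24,0,0,0,0,12],[36,-24,0,0,0,0,12],[36,-24,0,0,0,0,12],[36,-24,0,0,0,0,12],[36,-24,0,0,0,0,12],[36,-24,0,0,0,0,12],[36,-24,0,0,0,0,12],[36,-24,0,0,0,0,12],[36,-24,0,0,0,0,12],[36,-24,0,0,0,0,12]]' 10
python3 -m handwheel '[[36,-24,0,0,0,0,12],[36,-24,0,0,0,0,12],[36,-24,0,0,0,0,12],[36,-24,0,0,0,0,12],[36,-24,0,0,0,0,12]]'
python3 -m handwheel '[[0,0,0,0,0,-0.18,12],[0,0,0,0,0,-0.18,12],[0,0,0,0,0,-0.18,12],[0,0,0,0,0,-0.18,12],[0,0,0,0,0,-0.18,12],[0,0,0,0,0,-0.18,12],[0,0,0,0,0,-0.18,12],[0,0,0,0,0,-0.18,12],[0,0,0,0,0,-0.18,12],[0,0,0,0,0,-0.18,12],[0,0,0,0,0,-0.14,12]]'
python3 -c "
from h import *
plan(TR,[(27,-100,130),(27,-100,75),(63,-20,75)],66); print(arm.get_obs()['joint_pos'],arm.get_obs()['width'])"
```

```text
time: 2.3
tool_pos: [0.5408, -0.1603, 0.2057]
ee_rot: [0.979, 0.202, 0.0, 0.0]
force: [-0.5, 0.2, -0.3]
width: 0.0119
grip_force: 0.0
time: 2.92
tool_pos: [0.6586, 0.021, 0.2056]
ee_rot: [0.979, 0.202, 0.0, 0.0]
force: [0.6, -0.7, -0.2]
width: 0.012
grip_force: 0.0
time: 4.3
tool_pos: [0.6579, 0.0196, 0.2055]
ee_rot: [0.385, 0.923, -0.0, 0.0]
force: [0.6, 0.3, 0.1]
width: 0.0117
grip_force: 0.0
yaw 134.72 turn about tool z 0.002 t 4.3 cur tray [ 24.7 -97.  205.5] [0.6579 0.0196 0.2055]
(27, -100, 130) tool shift before turn [-1.8  3.3 75.5] after turn [-1.8  3.3 75.5] [0.661 0.021 0.13 ]
(27, -100, 75) tool shift before turn [ 0.  0. 55.] after turn [ 0.  0. 55.] [0.661 0.021 0.075]
(63, -20, 75) tool shift before turn [87.7  0.5 -0. ] after turn [87.7  0.3  0. ] [0.6   0.083 0.075]
[ 0.21365133  0.68297943 -0.50648974  1.48192378  0.35683825  1.06921133
  0.41044763] 0.011747230114023595
```

Accurate. I'll lower behind cap A and push it to about (72,0) in the tray frame, then check.

```bash
python3 -m handwheel '[[-2,3,30,0,0,0,12],[0,0,35,0,0,0,12],[0,0,35,0,0,0,12],[0,0,20,0,0,0,12],[0,0,10,0,0,0,12],[0,0,0,0,0,0,12]]'
python3 -m handwheel '[[6,0,0,0,0,0,12],[8,0,0,0,0,0,12],[8,0,0,0,0,0,12],[8,0,0,0,0,0,12],[8,0,0,0,0,0,12],[8,0,0,0,0,0,12],[8,0,0,0,0,0,12],[8,0,0,0,0,0,12],[8,0,0,0,0,0,12],[8,0,0,0,0,0,12],[6,0,0,0,0,0,12],[3,0,0,0,0,0,12]]'
python3 - <<'E'
from h import *
plan(TR,[],66)
for n in('top','scene'):
    c=arm.read_camera(n)
    for k in('red','blue'):
        for b in blobs(c,k,BOX[n],.082): print(n,k,*b,w2t(TR,b[2]).round(0))
    x0,y0,x1,y1=BOX[n]
    cv2.imwrite(f'pics/p1{n}.png',cv2.resize(c['pixels'][y0:y1,x0:x1],None,fx=4,fy=4))
E
```

```text
time: 5.05
tool_pos: [0.6616, 0.0206, 0.0756]
ee_rot: [0.387, 0.922, 0.0, 0.0]
force: [0.3, 1.0, 0.0]
width: 0.012
grip_force: 0.0
time: 6.55
tool_pos: [0.6002, 0.083, 0.0755]
ee_rot: [0.387, 0.922, 0.0, -0.0]
force: [0.3, 0.6, -0.0]
width: 0.0118
grip_force: 0.1
yaw 134.48 turn about tool z -0.002 t 6.55 cur tray [ 62.7 -20.2  75.5] [0.6002 0.083  0.0755]
top red [288.  245.6] 49 [0.5772 0.1036 0.082 ] [73.  9. 82.]
top red [290.  274.8] 100 [0.4991 0.0972 0.082 ] [39. 79. 82.]
top blue [258.1 207.4] 14 [0.6819 0.1857 0.082 ] [188. -59.  82.]
top blue [261.3 240.8] 987 [0.5901 0.175  0.082 ] [145.  23.  82.]
top blue [248.5 227.5] 4 [0.6262 0.21   0.082 ] [190.   2.  82.]
top blue [245.5 234.5] 4 [0.607  0.2175 0.082 ] [190.  23.  82.]
top blue [242.5 241.5] 4 [0.588 0.225 0.082] [190.  43.  82.]
top blue [317.5 276. ] 4 [0.496  0.0249 0.082 ] [-29.  56.  82.]
scene red [310.8 195. ] 20 [0.5107 0.0977 0.082 ] [44. 68. 82.]
scene red [335.9 212.6] 51 [0.5872 0.099  0.082 ] [73. -2. 82.]
scene red [299.  247.2] 124 [ 0.5914 -0.0264  0.082 ] [-42. -52.  82.]
scene blue [368.1 215.3] 606 [0.6451 0.1427 0.082 ] [135. -40.  82.]
scene blue [281.6 215.9] 103 [0.5039 0.0086 0.082 ] [-42.  42.  82.]
```

View pics/p1scene.png

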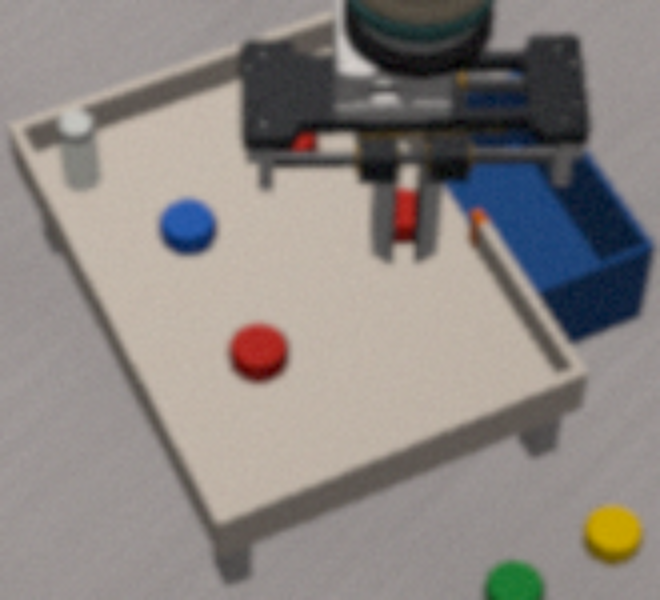

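Cap A sits in the finger cradle (crop pixel 405,215), at about (72,0) in front of the gate. Next: back off, lift, turn to heading 0.

```bash
python3 -m handwheel '[[-12,0,0,0,0,0,12],[-8,0,-35,0,0,0,12],[0,0,-30,0,0,0.18,12],[0,0,0,0,0,0.18,12],[0,0,0,0,0,0.18,12],[0,0,0,0,0,0.18,12],[0,0,0,0,0,0.18,12],[0,0,0,0,0,0.18,12],[0,0,0,0,0,0.07,12],[0,0,0,0,0,0,12]]'
python3 - <<'E'
from h import *
plan(TR,[(38,0,140),(38,0,75),(105,0,75)],0)
c=arm.read_camera('scene')
for b in blobs(c,'red',BOX['scene'],.082): print(*b,w2t(TR,b[2]).round(0))
c=arm.read_camera('top')
for b in blobs(c,'red',BOX['top'],.082): print(*b,w2t(TR,b[2]).round(0))
E
```

```text
time: 7.9
tool_pos: [0.6151, 0.0675, 0.1405]
ee_rot: [0.826, 0.563, 0.0, 0.0]
force: [0.1, 0.1, -0.1]
width: 0.0118
grip_force: 0.0
yaw 68.57 turn about tool z -0.0 t 7.9 cur tray [ 53.7 -39.7 140.5] [0.6151 0.0675 0.1405]
(38, 0, 140) tool shift before turn [-15.7 -39.7   0.5] after turn [-15.7 -39.7   0.5] [0.572 0.067 0.14 ]
(38, 0, 75) tool shift before turn [ 0. -0. 65.] after turn [ 0.  0. 65.] [0.572 0.067 0.075]
(105, 0, 75) tool shift before turn [67. -0. -0.] after turn [67. -0.  0.] [0.597 0.13  0.075]
[307.3 194. ] 101 [0.5026 0.0947 0.082 ] [38. 75. 82.]
[331.8 213.8] 41 [0.5826 0.09   0.082 ] [63. -1. 82.]
[299.1 246.9] 118 [ 0.5912 -0.0257  0.082 ] [-42. -51.  82.]
[289.2 275.2] 81 [0.498  0.0995 0.082 ] [41. 81. 82.]
```

```bash
python3 -m handwheel '[[-16,-40,0,0,0,0,12],[0,0,0,0,0,0,12],[0,0,35,0,0,0,12],[0,0,22,0,0,0,12],[0,0,8,0,0,0,12],[0,0,0,0,0,0,12],[6,0,0,0,0,0,12],[8,0,0,0,0,0,12],[8,0,0,0,0,0,12],[8,0,0,0,0,0,12],[8,0,0,0,0,0,12],[8,0,0,0,0,0,12]]'
python3 -m handwheel '[[8,0,0,0,0,0,12],[8,0,0,0,0,0,12],[2,0,0,0,0,0,12],[-20,0,0,0,0,0,12],[-20,0,0,0,0,0,12],[-10,0,-30,0,0,0,12],[-30,0,-30,0,0,0,12],[0,0,0,0,0,0,12]]'
python3 - <<'E'
from h import *
plan(TR,[],0)
for n in('top','scene'):
    c=arm.read_camera(n)
    for k in('red',):
        for b in blobs(c,k,BOX[n],.082): print(n,k,*b,w2t(TR,b[2]).round(0))
    x0,y0,x1,y1=BOX[n]
    cv2.imwrite(f'pics/p2{n}.png',cv2.resize(c['pixels'][y0:y1,x0:x1],None,fx=4,fy=4))
E
```

```text
time: 9.5
tool_pos: [0.5884, 0.1115, 0.0755]
ee_rot: [0.826, 0.563, -0.0, 0.0]
force: [-0.0, -0.7, 0.3]
width: 0.0119
grip_force: 0.1
time: 10.5
tool_pos: [0.5658, 0.0485, 0.1374]
ee_rot: [0.828, 0.561, 0.001, 0.002]
force: [-0.3, -0.3, -0.2]
width: 0.0119
grip_force: 0.0
yaw 68.22 turn about tool z -0.007 t 10.5 cur tray [ 18.   -0.8 137.4] [0.5658 0.0485 0.1374]
top red [267.4 238.1] 99 [0.5973 0.1587 0.082 ] [132.  10.  82.]
top red [289.8 275.2] 90 [0.4979 0.0978 0.082 ] [39. 80. 82.]
scene red [304.3 193.8] 42 [0.4972 0.0901 0.082 ] [32. 78. 82.]
scene red [362.7 217.9] 55 [0.6409 0.1288 0.082 ] [120. -41.  82.]
scene red [299.1 247.1] 121 [ 0.5913 -0.0261  0.082 ] [-42. -52.  82.]
```

View pics/p2top.png

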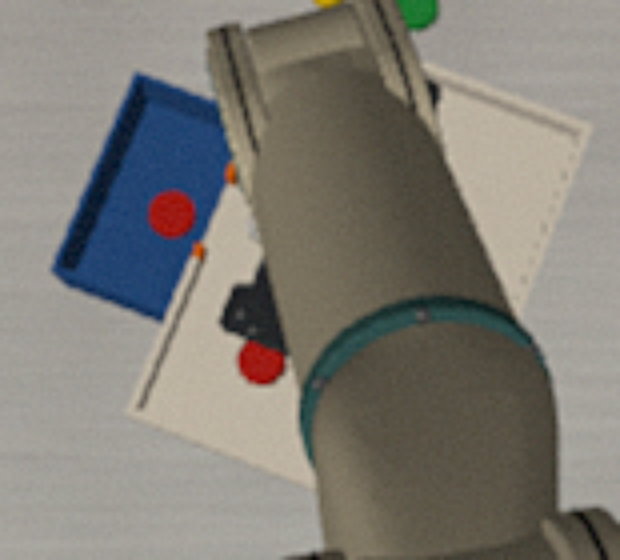

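Cap A is in the trough (crop pixel 172,213); the rest is undisturbed. Next is cap C.

```bash
python3 -c "
from h import *
plan(TR,[(27,109.5,140),(27,109.5,75)],-68)"
python3 -m handwheel '[[0,0,0,0,0,0.18,12],[0,0,0,0,0,0.18,12],[0,0,0,0,0,0.18,12],[0,0,0,0,0,0.18,12],[0,0,0,0,0,0.18,12],[0,0,0,0,0,0.18,12],[0,0,0,0,0,0.1,12],[0,0,0,0,0,0,12]]'
python3 -c "
from h import *
plan(TR,[(27,109.5,140),(27,109.5,75),(62.6,21.5,75)],-68);print(arm.get_obs()['joint_pos'])"
```

```text
yaw 68.46 turn about tool z 1.184 t 10.6 cur tray [ 21.1   1.2 135.4] [0.5651 0.0521 0.1354]
(27, 109.5, 140) tool shift before turn [   5.6 -108.4   -4.6] after turn [-98.3 -46.   -4.6] [0.466 0.097 0.14 ]
(27, 109.5, 75) tool shift before turn [-0. -0. 65.] after turn [ 0.  0. 65.] [0.466 0.097 0.075]
time: 11.6
tool_pos: [0.5648, 0.054, 0.1342]
ee_rot: [1.0, 0.01, -0.001, 0.0]
force: [-0.2, -0.2, -0.5]
width: 0.0121
grip_force: 0.0
yaw 1.1 turn about tool z 0.009 t 11.6 cur tray [ 22.8   2.2 134.2] [0.5648 0.054  0.1342]
(27, 109.5, 140) tool shift before turn [-97.6 -45.   -5.7] after turn [-97.9 -44.1  -5.8] [0.466 0.097 0.14 ]
(27, 109.5, 75) tool shift before turn [ 0.1 -0.  65. ] after turn [ 0.  0. 65.] [0.466 0.097 0.075]
(62.6, 21.5, 75) tool shift before turn [94.9  0.8 -0.2] after turn [94.9 -0.   0. ] [0.561 0.098 0.075]
[-0.2623721   0.6078654   0.18101914  1.82608851 -0.15555719  0.72347234
 -1.54756635]
```

```bash
python3 -m handwheel '[[-32,-15,-6,0,0,0,12],[-33,-15,0,0,0,0,12],[-33,-15,0,0,0,0.01,12],[0,0,0,0,0,0,12],[0,0,30,0,0,0,12],[0,0,0,0,0,0,12]]'
python3 -c "
from h import *
plan(TR,[(27,109.5,110),(27,109.5,75),(62.6,21.5,75)],-68)"
```

```text
time: 12.35
tool_pos: [0.4661, 0.0961, 0.11]
ee_rot: [1.0, 0.004, -0.002, 0.001]
force: [-0.2, -0.4, 0.3]
width: 0.0122
grip_force: 0.0
yaw 0.44 turn about tool z -0.003 t 12.35 cur tray [ 26.  109.5 110. ] [0.4661 0.0961 0.11  ]
(27, 109.5, 110) tool shift before turn [ 0.4 -1.   0. ] after turn [ 0.4 -1.   0. ] [0.466 0.097 0.11 ]
(27, 109.5, 75) tool shift before turn [ 0.1 -0.  35. ] after turn [ 0.  0. 35.] [0.466 0.097 0.075]
(62.6, 21.5, 75) tool shift before turn [94.9 -0.3 -0.3] after turn [94.9 -0.   0. ] [0.561 0.098 0.075]
```

```bash
python3 -m handwheel '[[0,-1,20,0,0,0,12],[0,0,12,0,0,0,12],[0,0,3,0,0,0,12],[0,0,0,0,0,0,12],[6,0,0,0,0,0,12],[8,0,0,0,0,0,12],[8,0,0,0,0,0,12],[8,0,0,0,0,0,12],[8,0,0,0,0,0,12],[8,0,0,0,0,0,12],[8,0,0,0,0,0,12],[8,0,0,0,0,0,12]]'
python3 -m handwheel '[[8,0,0,0,0,0,12],[8,0,0,0,0,0,12],[8,0,0,0,0,0,12],[6,0,0,0,0,0,12],[3,0,0,0,0,0,12],[-12,0,0,0,0,0,12],[-8,0,-35,0,0,0,12],[0,0,-30,0,0,0,12]]'
python3 -m handwheel '[[0,0,0,0,0,-0.18,12],[0,0,0,0,0,-0.18,12],[0,0,0,0,0,-0.18,12],[0,0,0,0,0,-0.18,12],[0,0,0,0,0,-0.18,12],[0,0,0,0,0,-0.18,12],[0,0,0,0,0,-0.1,12],[0,0,0,0,0,0,12]]'
python3 - <<'E'
from h import *
plan(TR,[(38,0,140),(38,0,75)],0)
for n in('top','scene'):
    c=arm.read_camera(n)
    for k in('red','blue'):
        for b in blobs(c,k,BOX[n],.082): print(n,k,*b,w2t(TR,b[2]).round(0))
E
```

```text
time: 13.85
tool_pos: [0.5293, 0.098, 0.0764]
ee_rot: [1.0, 0.003, -0.0, 0.0]
force: [1.0, 0.1, 0.0]
width: 0.0117
grip_force: 0.0
time: 14.85
tool_pos: [0.5395, 0.098, 0.142]
ee_rot: [1.0, 0.004, -0.001, 0.0]
force: [1.3, 0.3, 0.4]
width: 0.012
grip_force: 0.0
time: 15.85
tool_pos: [0.5406, 0.0979, 0.1414]
ee_rot: [0.829, 0.559, -0.0, -0.0]
force: [-0.1, -0.5, -0.1]
width: 0.0119
grip_force: 0.0
yaw 67.95 turn about tool z -0.011 t 15.85 cur tray [ 54.8  40.7 141.4] [0.5406 0.0979 0.1414]
(38, 0, 140) tool shift before turn [-16.3  40.9   1.4] after turn [-16.8  40.7   1.4] [0.572 0.067 0.14 ]
(38, 0, 75) tool shift before turn [ 0.   0.1 65. ] after turn [ 0.  0. 65.] [0.572 0.067 0.075]
top red [335.3 241.5] 100 [ 0.5883 -0.0226  0.082 ] [-40. -48.  82.]
top blue [252.4 250. ] 295 [0.5651 0.1979 0.082 ] [157.  54.  82.]
top blue [242.5 241.5] 4 [0.588 0.225 0.082] [190.  43.  82.]
top blue [326.5 271.5] 4 [0.5079 0.0012 0.082 ] [-47.  36.  82.]
scene red [335.  213.7] 104 [0.5876 0.0952 0.082 ] [69. -4. 82.]
scene red [362.7 217.9] 56 [0.6412 0.1287 0.082 ] [120. -42.  82.]
scene red [299.2 247. ] 120 [ 0.5913 -0.0257  0.082 ] [-42. -52.  82.]
scene blue [367.1 213. ] 598 [0.6394 0.1462 0.082 ] [136. -34.  82.]
scene blue [281.5 215.9] 103 [0.5039 0.0085 0.082 ] [-42.  42.  82.]
```

```bash
python3 -m handwheel '[[-16,40,0,0,0,-0.01,12],[0,0,0,0,0,0,12],[0,0,35,0,0,0,12],[0,0,22,0,0,0,12],[0,0,9,0,0,0,12],[0,0,0,0,0,0,12],[6,0,0,0,0,0,12],[8,0,0,0,0,0,12],[8,0,0,0,0,0,12],[8,0,0,0,0,0,12],[8,0,0,0,0,0,12],[8,0,0,0,0,0,12]]'
python3 -m handwheel '[[8,0,0,0,0,0,12],[8,0,0,0,0,0,12],[2,0,0,0,0,0,12],[-20,0,0,0,0,0,12],[-20,0,0,0,0,0,12],[-10,0,-30,0,0,0,12],[-30,0,-30,0,0,0,12],[0,0,0,0,0,-0.18,12],[0,0,0,0,0,-0.18,12],[0,0,0,0,0,-0.18,12],[0,0,0,0,0,0,12]]'
python3 - <<'E'
from h import *
plan(TR,[(-69,-67,135),(-69,-67,75)],31)
for n in('top','scene'):
    c=arm.read_camera(n)
    for k in('red',):
        for b in blobs(c,k,BOX[n],.082): print(n,k,*b,w2t(TR,b[2]).round(0))
E
```

```text
time: 17.45
tool_pos: [0.5899, 0.1116, 0.0755]
ee_rot: [0.826, 0.563, -0.0, -0.0]
force: [0.3, -0.3, 0.1]
width: 0.012
grip_force: 0.1
time: 18.82
tool_pos: [0.5663, 0.051, 0.1354]
ee_rot: [0.648, 0.762, -0.0, -0.0]
force: [-0.2, -0.2, -0.2]
width: 0.0116
grip_force: 0.0
yaw 99.26 turn about tool z -0.006 t 18.825 cur tray [ 20.5  -0.3 135.4] [0.5663 0.051  0.1354]
(-69, -67, 135) tool shift before turn [-111.    11.7    0.5] after turn [-111.1   11.1    0.4] [ 0.596 -0.057  0.135]
(-69, -67, 75) tool shift before turn [ 0.  0. 60.] after turn [ 0.  0. 60.] [ 0.596 -0.057  0.075]
top red [268.6 238.3] 162 [0.5968 0.1556 0.082 ] [129.   9.  82.]
scene red [363.8 217.7] 80 [0.6425 0.131  0.082 ] [123. -42.  82.]
scene red [299.1 247.2] 125 [ 0.5916 -0.0263  0.082 ] [-42. -52.  82.]
```

```bash
python3 -m handwheel '[[-37,4,0,0,0,0,12],[-37,4,0,0,0,0,12],[-37,4,0,0,0,0,12],[0,0,0,0,0,0,12],[0,0,30,0,0,0,12],[0,0,20,0,0,0,12],[0,0,10,0,0,0,12],[0,0,0,0,0,0,12],[6,0,0,0,0,0,12],[8,0,0,0,0,0,12],[8,0,0,0,0,0,12],[8,0,0,0,0,0,12]]'
python3 -m handwheel '[[8,0,0,0,0,0,12],[8,0,0,0,0,0,12],[8,0,0,0,0,0,12],[8,0,0,0,0,0,12],[8,0,0,0,0,0,12],[8,0,0,0,0,0,12],[8,0,0,0,0,0,12],[8,0,0,0,0,0,12],[8,0,0,0,0,0,12],[4,0,0,0,0,0,12],[-12,0,0,0,0,0,12],[-8,0,-30,0,0,0,12]]'
python3 -m handwheel '[[0,0,-20,0,0,0.18,12],[0,0,0,0,0,0.18,12],[0,0,0,0,0,0.18,12],[0,0,0,0,0,0,12]]'
python3 - <<'E'
from h import *
plan(TR,[(8,0,125),(8,0,75)],0)
for n in('top','scene'):
    c=arm.read_camera(n)
    for k in('red','blue'):
        for b in blobs(c,k,BOX[n],.082): print(n,k,*b,w2t(TR,b[2]).round(0))
    x0,y0,x1,y1=BOX[n]
    cv2.imwrite(f'pics/p3{n}.png',cv2.resize(c['pixels'][y0:y1,x0:x1],None,fx=4,fy=4))
E
```

```text
time: 20.42
tool_pos: [0.5923, -0.0237, 0.0758]
ee_rot: [0.646, 0.763, 0.0, 0.0]
force: [-0.4, -0.7, -0.6]
width: 0.012
grip_force: 0.1
time: 21.92
tool_pos: [0.5814, 0.0284, 0.1039]
ee_rot: [0.646, 0.763, -0.002, -0.001]
force: [-0.1, -1.3, 1.2]
width: 0.0119
grip_force: 0.0
time: 22.42
tool_pos: [0.5831, 0.0293, 0.1256]
ee_rot: [0.826, 0.564, -0.0, 0.001]
force: [-0.2, 0.2, -0.5]
width: 0.012
grip_force: 0.0
yaw 68.6 turn about tool z 0.0 t 22.425 cur tray [  6.5 -23.9 125.6] [0.5831 0.0293 0.1256]
(8, 0, 125) tool shift before turn [  1.5 -23.9   0.6] after turn [  1.5 -23.9   0.6] [0.561 0.039 0.125]
(8, 0, 75) tool shift before turn [ 0.1 -0.  50. ] after turn [ 0.  0. 50.] [0.561 0.039 0.075]
top red [268.6 238.3] 161 [0.5967 0.1556 0.082 ] [129.  10.  82.]
top red [295.6 245.2] 26 [0.5782 0.0834 0.082 ] [55.  0. 82.]
top blue [263.1 234.7] 1079 [0.6065 0.1704 0.082 ] [146.   6.  82.]
top blue [256.  210.5] 6 [0.6732 0.1911 0.082 ] [190. -49.  82.]
top blue [248.5 227.5] 4 [0.6262 0.21   0.082 ] [190.   2.  82.]
top blue [245.5 234.5] 4 [0.607  0.2175 0.082 ] [190.  23.  82.]
top blue [242.5 241.5] 4 [0.588 0.225 0.082] [190.  43.  82.]
scene red [363.8 217.7] 80 [0.6425 0.131  0.082 ] [123. -42.  82.]
scene red [326.9 221.2] 16 [0.5884 0.067  0.082 ] [ 43. -15.  82.]
scene blue [368.  213.1] 541 [0.641  0.1474 0.082 ] [138. -35.  82.]
scene blue [281.6 215.9] 103 [0.5039 0.0086 0.082 ] [-42.  42.  82.]
```

View pics/p3scene.png

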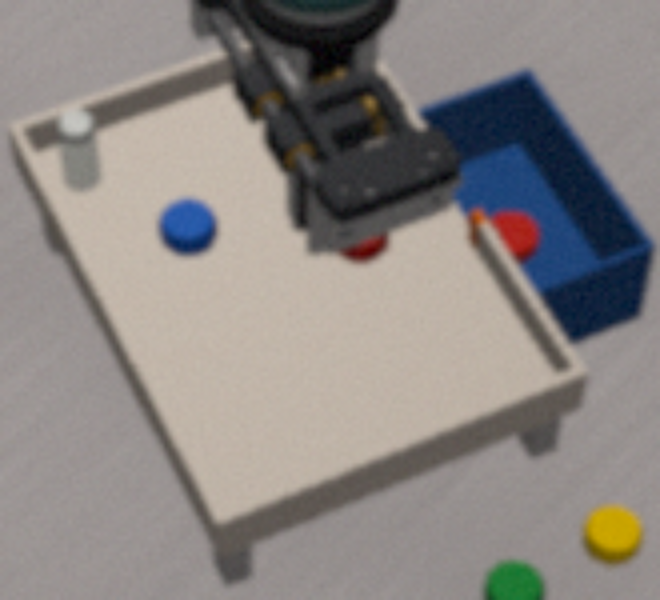

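Cap B is in front of the fingers (crop pixel 360,240), near (42,0) as planned. Blue cap and vial are unmoved. Push it straight through the gate.

```bash
python3 -m handwheel '[[1,-24,0,0,0,0,12],[0,0,0,0,0,0,12],[0,0,25,0,0,0,12],[0,0,18,0,0,0,12],[0,0,7,0,0,0,12],[0,0,0,0,0,0,12],[6,0,0,0,0,0,12],[8,0,0,0,0,0,12],[8,0,0,0,0,0,12],[8,0,0,0,0,0,12],[8,0,0,0,0,0,12],[8,0,0,0,0,0,12]]'
python3 -m handwheel '[[8,0,0,0,0,0,12],[8,0,0,0,0,0,12],[8,0,0,0,0,0,12],[8,0,0,0,0,0,12],[8,0,0,0,0,0,12],[6,0,0,0,0,0,12],[0,0,0,0,0,0,12],[-20,0,0,0,0,0,12],[-20,0,0,0,0,0,12],[-10,0,-30,0,0,0,12],[-10,0,-40,0,0,0,12],[0,0,-40,0,0,0,12]]'
python3 -m handwheel '[[-40,-5,0,0,0,0,12],[-40,-5,0,0,0,0,12],[-40,-5,0,0,0,0,12],[-40,-5,0,0,0,0,12],[-40,-5,0,0,0,0,12],[-40,-5,0,0,0,0,12],[-40,0,0,0,0,0,12],[0,0,0,0,0,0,12],[0,0,0,0,0,0,12]]'
python3 - <<'E'
from h import *
for n in('top','scene'):
    c=arm.read_camera(n)
    for k in('red','blue'):
        for b in blobs(c,k,BOX[n],.082): print(n,k,*b,w2t(TR,b[2]).round(0))
    x0,y0,x1,y1=BOX[n]
    cv2.imwrite(f'pics/p4{n}.png',cv2.resize(c['pixels'][y0:y1,x0:x1],None,fx=4,fy=4))
print(arm.get_obs()['time'])
E
```

```text
time: 24.02
tool_pos: [0.578, 0.0838, 0.0755]
ee_rot: [0.826, 0.563, 0.0, -0.0]
force: [0.2, -0.3, 0.6]
width: 0.0123
grip_force: 0.1
time: 25.52
tool_pos: [0.5715, 0.0664, 0.1864]
ee_rot: [0.827, 0.562, -0.001, 0.0]
force: [-0.1, -0.1, -0.4]
width: 0.012
grip_force: 0.0
time: 26.65
tool_pos: [0.4418, -0.1798, 0.1855]
ee_rot: [0.827, 0.563, 0.0, -0.0]
force: [-0.4, 0.7, 0.6]
width: 0.012
grip_force: 0.0
top red [267.8 238.1] 140 [0.5973 0.1578 0.082 ] [131.  10.  82.]
top blue [263.1 234.8] 1078 [0.6062 0.1703 0.082 ] [146.   6.  82.]
top blue [255.5 211.5] 4 [0.6704 0.1924 0.082 ] [190. -46.  82.]
top blue [245.5 234.5] 4 [0.607  0.2175 0.082 ] [190.  23.  82.]
top blue [242.5 241.5] 4 [0.588 0.225 0.082] [190.  43.  82.]
top blue [322.3 274.4] 100 [0.5001 0.0123 0.082 ] [-40.  47.  82.]
scene red [362.2 216.6] 97 [0.6378 0.1309 0.082 ] [121. -38.  82.]
scene blue [367.7 212.8] 528 [0.6401 0.1475 0.082 ] [137. -34.  82.]
scene blue [281.5 215.8] 102 [0.5038 0.0086 0.082 ] [-42.  42.  82.]
26.75
```

View pics/p4top.png

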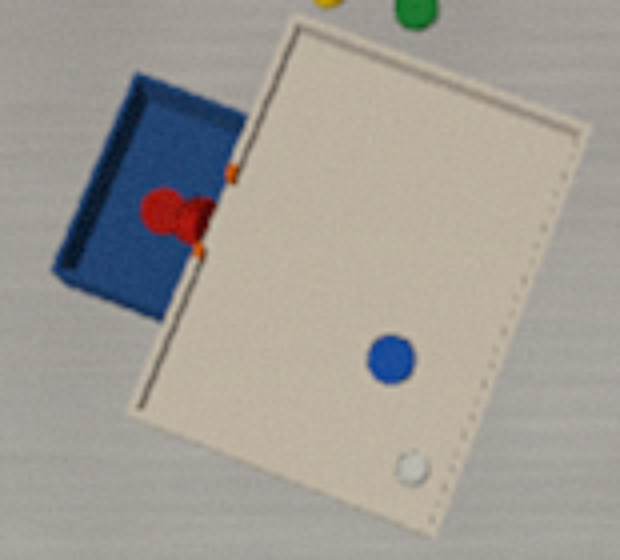

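View pics/p4scene.png

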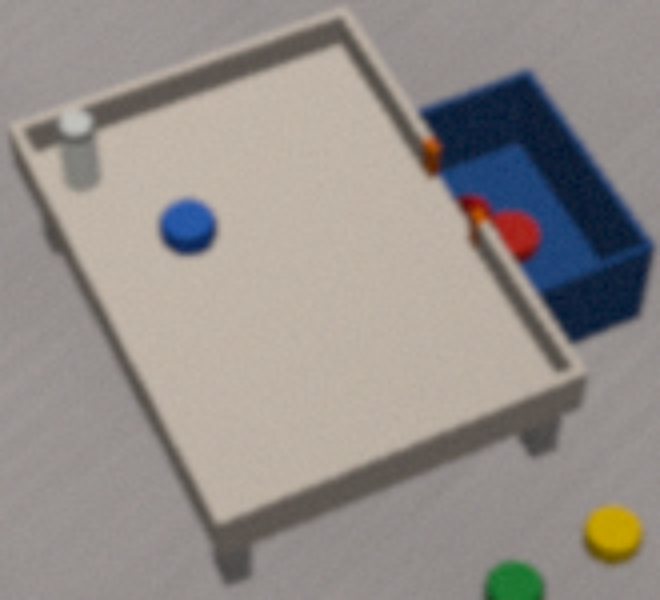

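All three red caps are in the trough, piled at top crop (165-205,215), with no red left on the deck. The blue cap and vial are where they started, and the arm is clear.

```bash
python3 -c "
from bench import arm
print(arm.hand_in())"
```

```text
the job is handed in; nothing more can be done
None
```

I pushed all three red caps through the gate into the blue trough, left the blue cap and vial unmoved in the final pictures, and handed the job in at about 27 s; the hand-in returned no verdict.

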